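Knock out a test moulding with the return slide, then lock the slide

ROBOT

A 6-joint arm with a two-finger parallel gripper is mounted at the origin on the work surface. World frame = base frame: x ahead of the robot, y to its left, z up, the work surface at z = 0. Lengths are in mm, angles in degrees, forces in N, time in s.
With the tool pointing down it reaches from about 350 to 850 mm from the base axis. Payload 8.1 kg.
Tool frame: the origin (TCP) lies midway between the tips of the shut fingers; the grasp point (between the pads) lies 19 mm behind it; z points along the fingers, y is the line along which they close (so a half turn about z gives the same grasp; the last joint's range is limited). The gripper opens to 85 mm and grips with 20 to 120 N. Pads are 22 mm wide; open, the fingers measure 114 mm over their backs; the gripper's body (76 mm by 85 mm) begins 54 mm behind the grasp point. The pads swing forward as they close: fully open they stand 13 mm farther back than shut.
Start: joints at [67.357, 7.471, 85.268, -0, 87.261, -4.893], TCP at [182.899, 571.448, 231.292] pointing down, gripper open.
Joint ranges: [-169.43, 169.43], [-51.17, 129.36], [1.28, 143.12], [-76.62, 256.62], [0, 156.53], [-152.29, 152.29]. Speed limits (degrees/s): [136.94, 136.94, 159.86, 180, 180, 180].

INTERFACE

Orientations are given as [roll, pitch, yaw] about the fixed x, y, z axes, in that order (R = Rz(yaw) Ry(pitch) Rx(roll)).
In Python, from bench import sense, snapshot, order, finder gives the robot as it stands.
- The arm moves only by the tool send_rows, never from a script. Its argument "steps" is a list of rows, each a list of 2 entries, a list of its own where there are three numbers: the shift along the world's x, y, z in units of 30 mm (1.0 is 30 mm), then the turn, a rotation vector about the world's x, y, z in rad. In form: [[[dx, dy, dz], [wx, wy, wz]], ...]. A call has 1 to 10 rows; each row is the pose to reach, as a shift and turn from the pose commanded when the call began; what a row does not reach only later rows make up. A row lasts 1/8 s, in which the tool goes at most 62.5 mm and 10.7 degrees, less where a joint would pass 70% of its speed; a pose out of reach is approached as far as the arm can. A call with a gripper value outside its range is refused whole. "fingers" is the closure, from 0 (fully open) to 1 (shut), set as the call begins (left out, the last holds). The fingers move at their own pace and stop on an object; "squeeze" is the grip in N (left out, the last holds). Time passes only in rows, so rows that repeat a pose let the fingers close. It gives the time, the measured TCP pose, the force, the opening and the grip force at its end, in the units of the state.
- sense(): the state, without advancing time (a new reading comes with each control period).
- snapshot(name): name is "side" or "top" or "wrist"; returns a dict with "img" (420x560x3 uint8, red, green, blue), "K" (3x3 intrinsics, pixels), "pose" (4x4, takes a point from camera to world coordinates). Camera axes: x right, y up, looking along -z (the intrinsics and any distortion apply to the point x, -y, -z); pixel columns grow to the right and rows downward; lengths in mm; the calibration is good to about 2 mm. A picture is of the moment at which its call begins. There is no depth.
- order.hand_in(): hands the job in; it is judged then, once.
Trained networks look in the newest picture that a camera, given by its name, has taken for a name from the list of things; names that differ only in an ending like _2 or _b are one class to them, and where a whole thing is asked for, a point or a joint stands for the part that bears it (a point fixed in the world has none). Each returns a list of dicts, best first, with "confidence" (0 to 1); they miss things now and then, are a little off and sometimes report something else, mostly with a low value. They report only what shows in the picture. A call takes as long as a camera call. They do not tell look-alikes from the thing itself.
- finder.find_in(label, camera): "box" ([left, top, width, height] as shares, 0 to 1, of the picture: columns of its width, rows of its height, round what is visible of it).
- finder.trace(label, camera): "mask" (420x560 bool, what is visible of it) and "box" ([left, top, width, height] as shares, 0 to 1, of the picture: columns of its width, rows of its height, round what is visible of it).
- finder.pinpoint(label, camera): "at" ([column, row] as shares, 0 to 1, of the picture: columns of its width, rows of its height: a listed point, or the origin of a listed thing).
The state is a dict: "time": time; "joint_pos": joint angles; "qd": joint speeds; "joint_efforts": joint torques, N m; "tool_pos": TCP position; "tcp_rot": TCP orientation; "ft_force": force on the tool from outside, world axes, zero at the start; "wrist_torque": the same for the moment, N m; "finger_gap": finger opening in mm; "grip_force": force on a finger pad.
Only numpy, scipy, OpenCV 4.12 (cv2) and the standard library are available. Lean on these libraries where they do the work, as an engineer would, in place of code of your own. Each camera call takes 0.05 s, during which the arm holds its last target. There are 200 camera calls.

TASK

Knock the white test moulding out of the mould into its catch tray: push the spring-loaded ejector slide by its upright handle all the way to its end stop, then let go of it there so that it snaps back home by itself. Then secure the slide by turning the lock collar until its pointer stands at the locked mark, not past it, which swings its tab in front of the slide. Leave the other things on the bench and mould where they are.

Things in the scene. Friction and masses are not known exactly. Their poses are not given: they have to be found in the camera images.
- mould: fixed aluminium mould half, 207 x 210 x 45 mm (x from -150 to 57, y from -150 to 60, top at z 45 mm in its own frame), with the ejector slide between two rails on top, a lock collar on a post beside it and a steel catch tray against its +x side. Its origin is at bench level. Its x axis is the direction in which the slide is pushed, towards the tray; y is level, z is up. The slide's centre line is y = 0; the collar's axis is at x = 0, y = -100 mm
- slide (a joint): travel of the steel ejector slide in m along the mould's +x: 0 = home, 0.075 = end stop. A spring always pulls it home: 3 N at home, 10.5 N at the end; let go at the end it is home in about 0.3 s. The slide block is 60 mm wide, its top at z = 80 mm; its 40 mm wide nose pushes the moulding and at the end stands 14 mm out over the tray
- slide_handle (a point): a point in the slide's upright handle, on its centre line, 105 mm above the bench (moves with the slide). The handle is a dark steel post, 30 mm long along the mould's x, 24 mm wide along y, from z = 80 mm to z = 125 mm; at home it stands at x = -105 mm, y = 0 in the mould's frame. Nothing taller than 80 mm lies within 45 mm beside it along its way
- collar (a joint): turn of the lock collar in rad about the vertical, growing anticlockwise seen from above: it starts unlocked at 0 to 0.4, stands at the locked mark at 1.30, and can be turned too far, up to about 1.5, where its tab meets the slide. It stays where it is left (stiff, 0.08 N m). When the slide is more than about 20 mm from home, the tab meets the slide before the mark
- collar_grip (a point): a point on the lock collar's vertical axis, 105 mm above the bench, at the height to grip. The collar is a round knurled steel ring 52 mm in diameter, its side free to grip all round from z = 80 mm to its top at z = 125 mm (a 26 mm wide spindle end stands 10 mm above that). Below, at z = 64 to 78 mm, a 14 mm wide tab reaches 83 mm from the axis, and a short pointer (41 mm from the axis) stands opposite the tab
- tab_tip (a point): the outer end of the collar's tab, 83 mm from the collar's axis, 71 mm above the bench (turns with the collar). Locked, the tab points along the mould's +y, across the front of the slide block with 14 mm of play
- lock_mark (a point): outer end of the locked mark: a dark groove 4 mm wide in the rim of the steel disc (88 mm across) under the collar, on the mould's -y side of the collar's axis (44 mm from it). The collar's pointer stands over it when locked
- moulding_center (a point): centre of the loose white plastic moulding, 50 x 54 x 22 mm, 80 g, which starts in front of the slide's nose on the mould's top
- tray_floor (a point): centre of the floor of the open catch tray (inside 122 x 112 mm, 45 mm high, its floor 5 mm above the bench), fixed to the mould
- parallel: bystander: plain steel bar 70 x 22 x 18 mm lying on the mould's top; origin under its centre
- tape: bystander: roll of paper tape lying flat, 110 mm across, 24 mm high; origin under its centre
- tin: bystander: shallow brass bowl 84 mm across, 35 mm high; origin under its centre
- graver: bystander: screwdriver-like hand tool 170 mm long lying on the bench
- cutter: bystander: red box cutter 150 x 26 x 18 mm lying on the bench
- mug: bystander: steel mug 76 mm across, 95 mm high; origin under its centre
- brush: bystander: hand brush 160 mm long lying on the bench
Mind the look-alikes: they are no part of the job. Of the things like the part that bears moulding_center, leave any that is red or turquoise; of the rest the larger one is meant.

How it is judged:
By the outcome, as a careful person would: the job done as asked, in the order asked, and still so for the second after the job is handed in, with the robot touching nothing.
It also fails if it takes over 45 s, if anything falls off the work surface, if the arm or the gripper's body presses on something with over 40 N, if the wrist force passes 120 N, or if a joint passes its speed limit or range.

## Working session

There is one attempt and no reset: what is moved stays moved. The work goes in short steps, Python scripts to look and compute and a tool call to move; the robot and the scene stay as the last step left them, time stands still between calls to the robot, and variables do not carry over. Pictures are saved under pics/ and viewed, at most 10 in all, crops included, and the job is handed in when it is done.

Besides the shell and the picture viewer there is one more tool, called after ">>>" by a JSON object that holds its "name" and its "arguments". send_rows: Moves the arm, as the interface text tells. Its arguments: {"type":"object","properties":{"steps":{"type":"array"},"fingers":{"type":"number"},"squeeze":{"type":"number"}},"required":["steps"]}

```bash
mkdir -p pics
cat > h.py <<'E'
import numpy as np, cv2
from bench import sense, snapshot, order, finder
def ray(s,uv):
    K=np.array(s["K"]);P=np.array(s["pose"])
    d=np.linalg.solve(K,[uv[0],uv[1],1.]); d=np.array([d[0],-d[1],-d[2]])
    return P[:3,3],P[:3,:3]@d
def at_z(s,uv,z):
    o,d=ray(s,uv); return o+d*(z-o[2])/d[2]
def proj(s,p):
    K=np.array(s["K"]);P=np.array(s["pose"]); c=P[:3,:3].T@(np.array(p)-P[:3,3]); c=K@np.array([c[0],-c[1],-c[2]]); return c[:2]/c[2]
def save(s,n,sc=1): cv2.imwrite("pics/"+n+".png",cv2.resize(s["img"][:,:,::-1],None,fx=sc,fy=sc))
E
python3 - <<'E'
from h import *
Z=dict(slide_handle=105,collar_grip=105,tab_tip=71,lock_mark=None,moulding_center=56,tray_floor=5,mould=0)
ims=[]
S={}
for c in("top","side"):
    s=snapshot(c);S[c]=s;ims.append(s["img"]);print(c,s.keys(),np.round(s["pose"],2).tolist())
    for l,z in Z.items():
        for r in finder.pinpoint(l,c)[:3]:
            uv=np.array(r["at"])*[560,420]
            print(c,l,round(r["confidence"],2),uv.round(1),at_z(s,uv,z if z is not None else 62).round(1))
    save(s,c+"0",1.4)
print(sense())
E
```

```text
top dict_keys(['img', 'K', 'pose']) [[0.18, 0.96, -0.21, 380.0], [-0.98, 0.18, -0.04, 70.17], [-0.0, 0.21, 0.98, 786.38], [0.0, 0.0, 0.0, 1.0]]
top collar_grip 0.71 [320.1 171.2] [600.8  51.1 105. ]
top tab_tip 0.71 [268.9 175.5] [586.3 140.9  71. ]
top tab_tip 0.69 [324.2 156.7] [640.8  47.4  71. ]
top tab_tip 0.49 [419.4 255.1] [ 492.3 -146.9   71. ]
top lock_mark 0.9 [321.  156.9] [642.5  52.9  62. ]
top moulding_center 0.92 [155.2 241.4] [431.1 320.4  56. ]
top moulding_center 0.87 [279.5 220.9] [509.6 106.7  56. ]
top moulding_center 0.87 [200.7 276.8] [384.9 225.2  56. ]
top tray_floor 0.83 [231.2 198.9] [544.4 211.3   5. ]
top mould 0.88 [289.8 229.5] [506.5  86.5   0. ]
side dict_keys(['img', 'K', 'pose']) [[0.96, 0.2, -0.19, 347.44], [-0.27, 0.69, -0.67, -510.95], [-0.0, 0.7, 0.72, 697.34], [0.0, 0.0, 0.0, 1.0]]
side slide_handle 0.86 [271.7 239. ] [474.5 -17.7 105. ]
side collar_grip 0.95 [322.  202.7] [603.4  50.5 105. ]
side tab_tip 0.75 [302.7 192.1] [587.6 127.8  71. ]
side lock_mark 0.65 [337.2 220.4] [634.5  30.2  62. ]
side moulding_center 0.86 [164.8 206.4] [277.  1
[... 281 characters left out ...]
  82.6   0. ]
{'time': 0.8, 'joint_pos': array([ 6.73575830e+01,  7.46987095e+00,  8.52660834e+01, -1.33908084e-03,
        8.72623035e+01, -4.89213042e+00]), 'qd': array([ 0.03103738,  0.02276901,  0.04519539, -0.00215065, -0.02476057,
        0.06296234]), 'joint_efforts': array([ 1.00130150e-03, -5.69279444e+01, -5.00818741e+01,  6.94175674e-05,
        1.59638683e-03,  2.02285293e-05]), 'tool_pos': array([182.90384023, 571.45526148, 231.32220904]), 'tcp_rot': array([1.79998378e+02, 1.48125575e-03, 1.62249777e+02]), 'ft_force': array([-0.41338483, -0.56307749, -0.64863249]), 'wrist_torque': array([-0.03817247,  0.00539168,  0.01424532]), 'grip_force': 0.0, 'finger_gap': 85.19616565738559}
```

View pics/top0.png

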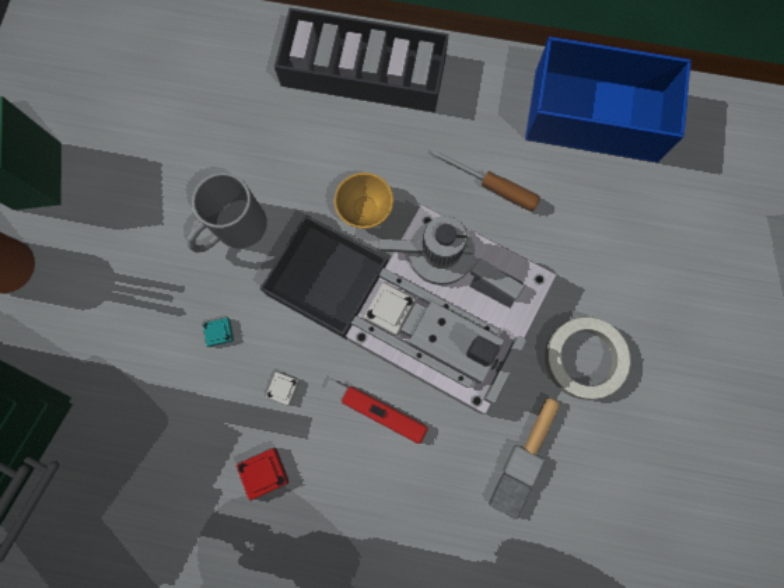

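View pics/side0.png

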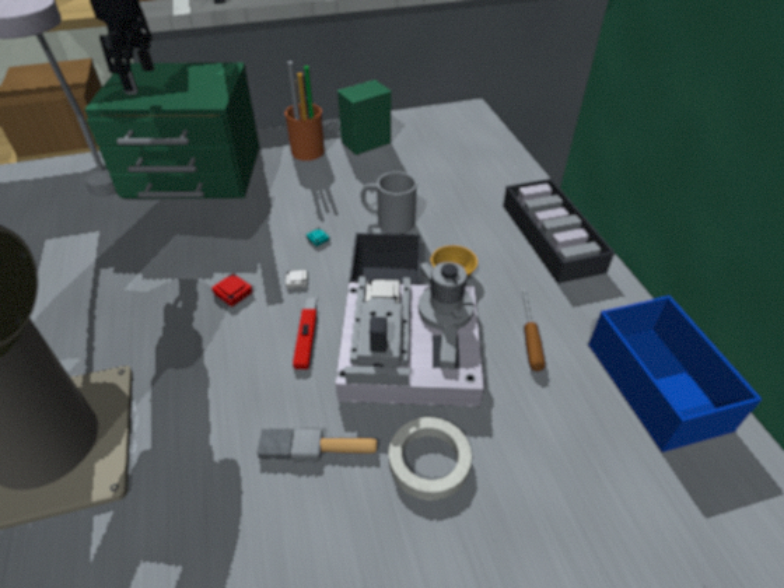

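The top view shows the handle at about (482,348)/1.4 px, the collar at (446,235) and the white moulding at (390,307). The tray is up-left of the mould and the tab points at the bowl. The side view agrees, and the push direction comes out at a yaw of about 73.7°. I'll move above the mould for a wrist view.

>>> {"name": "send_rows", "arguments": {"steps": [[[10.5,-18,1.6],[0,0,-1.545]],[[10.5,-18,1.6],[0,0,-1.545]],[[10.5,-18,1.6],[0,0,-1.545]],[[10.5,-18,1.6],[0,0,-1.545]],[[10.5,-18,1.6],[0,0,-1.545]],[[10.5,-18,1.6],[0,0,-1.545]],[[10.5,-18,1.6],[0,0,-1.545]],[[10.5,-18,1.6],[0,0,-1.545]],[[10.5,-18,1.6],[0,0,-1.545]],[[10.5,-18,1.6],[0,0,-1.545]]], "fingers": 0}}

```text
time: 2.05
tool_pos: [497.7, 31.2, 279.7]
tcp_rot: [179.9, -0.0, 73.7]
ft_force: [-0.1, 1.7, 0.7]
finger_gap: 85.2
grip_force: 0.0
```

>>> {"name": "send_rows", "arguments": {"steps": [[[0,0,0],[0,0,0]],[[0,0,0],[0,0,0]]]}}

```text
time: 2.3
tool_pos: [496.8, 33.1, 279.0]
tcp_rot: [-180.0, -0.0, 73.7]
ft_force: [0.2, 0.8, -0.1]
finger_gap: 85.2
grip_force: 0.0
```

Run:
```python
from h import *
Z=dict(slide_handle=105,collar_grip=105,tab_tip=71,lock_mark=62,moulding_center=56,tray_floor=5,mould=0)
s=snapshot("wrist");print(np.round(s["pose"],2).tolist())
for l,z in Z.items():
    for r in finder.pinpoint(l,"wrist")[:3]:
        uv=np.array(r["at"])*[560,420]
        print(l,round(r["confidence"],2),uv.round(1),at_z(s,uv,z).round(1))
save(s,"wrist1",1.4)
a=sense();print(a["tool_pos"],a["tcp_rot"],a["joint_pos"].round(1),a["time"])
```

```text
[[0.96, 0.27, 0.08, 516.05], [-0.28, 0.92, 0.27, 102.0], [-0.0, -0.29, 0.96, 421.37], [0.0, 0.0, 0.0, 1.0]]
slide_handle 0.89 [264.4 235.7] [469.1 -14.1 105. ]
collar_grip 0.93 [379.8 134.7] [598.4  50.4 105. ]
tab_tip 0.73 [340.   44.9] [587.9 136.7  71. ]
moulding_center 0.94 [268.  102.3] [508.  106.6  56. ]
moulding_center 0.87 [125.8  22.1] [398.1 215.6  56. ]
moulding_center 0.43 [385.4   1.5] [640.8 162.6  56. ]
tray_floor 0.75 [276.8   3.1] [545.5 202.6   5. ]
mould 0.7 [269.  121.7] [501.5  85.6   0. ]
[496.70922836  33.90276062 279.23824796] [ 1.79989215e+02 -4.31073171e-03  7.38047974e+01] [-2.  -9.4 97.   0.  92.4 14.2] 2.7
```

View pics/wrist1.png

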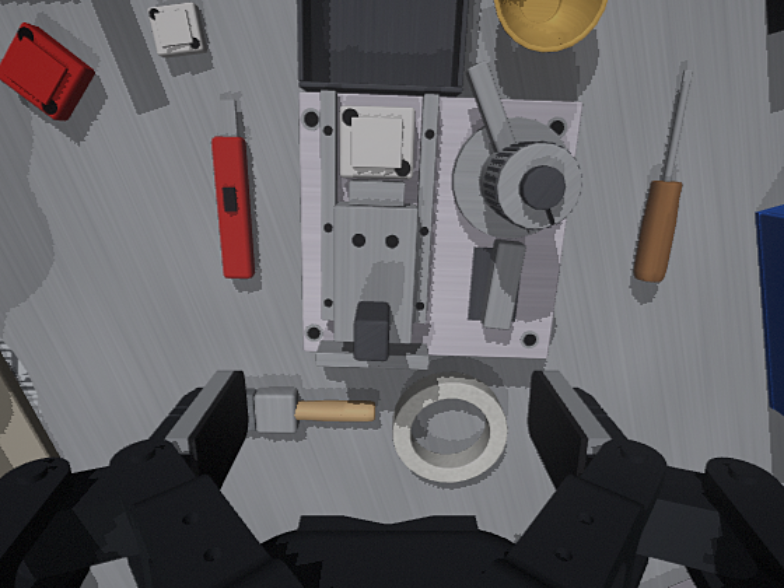

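The wrist view (×1.4) shows the mould's top corners at (301,94), (581,100), (547,358) and (305,358). The handle is at (372,335), its top face near (371,346), and the collar's top is at about (539,187). I'll fit the mould pose from these.

```bash
cat > fit.py <<'E'
from h import *
from scipy.optimize import least_squares
def fit(s,pts):
    def f(q):
        c,sn=np.cos(q[2]),np.sin(q[2]);return np.concatenate([proj(s,[q[0]+c*m[0]-sn*m[1],q[1]+sn*m[0]+c*m[1],m[2]])-np.array(p) for m,p in pts])
    r=least_squares(f,[503,85,1.287],loss="soft_l1");return r.x,f(r.x).reshape(-1,2)
E
python3 - <<'E'
from fit import *
s=snapshot("wrist")
pts=[((57,60,45),(301,94)),((57,-150,45),(581,100)),((-150,-150,45),(547,358)),((-150,60,45),(305,358)),
((0,-100,105),(379.8*1.4,134.7*1.4)),((-105,0,105),(264.4*1.4,235.7*1.4)),((-105,0,125),(371,345)),((0,-100,135),(544,187))]
pts=[(m,np.array(p)/1.4) for m,p in pts]
x,r=fit(s,pts);print(x,np.degrees(x[2]));print(r.round(1).tolist())
c,sn=np.cos(x[2]),np.sin(x[2])
W=lambda a,b:(x[0]+c*a-sn*b,x[1]+sn*a+c*b)
print("handle",W(-105,0),"collar",W(0,-100),"end",W(-30,0))
I=s["img"].copy()
for a,b,z in[(-105,0,125),(0,-100,125),(0,-100,135),(-120,12,125),(-90,12,125),(-90,-12,125),(-120,-12,125),(57,60,45),(57,-150,45),(-150,-150,45),(-150,60,45)]+[(26*np.cos(t),-100+26*np.sin(t),125) for t in np.arange(0,6.28,.5)]:
    u=proj(s,[*W(a,b),z]); cv2.circle(I,tuple(np.round(u).astype(int)),1,(255,0,255),-1)
I=cv2.resize(I[40:280,200:430],None,fx=2.4,fy=2.4,interpolation=cv2.INTER_CUBIC);cv2.imwrite("pics/ov.png",I[:,:,::-1])
a=sense();print(a["tool_pos"],a["tcp_rot"])
E
```

```text
[502.0828307   84.2935283    1.26483423] 72.46966302416872
[[-3.5, -0.1], [0.9, 0.6], [1.2, 0.7], [-0.9, -3.0], [-1.8, -2.8], [1.8, 1.8], [0.6, -1.0], [-0.2, 1.2]]
handle (np.float64(470.45570389212816), np.float64(-15.830019632886518)) collar (np.float64(597.4385906312239), np.float64(54.17245514769529)) end (np.float64(493.0465087537698), np.float64(55.686800316711555))
[496.75814661  33.73705    279.21399626] [ 1.79990543e+02 -1.29169746e-03  7.37907580e+01]
```

View pics/ov.png

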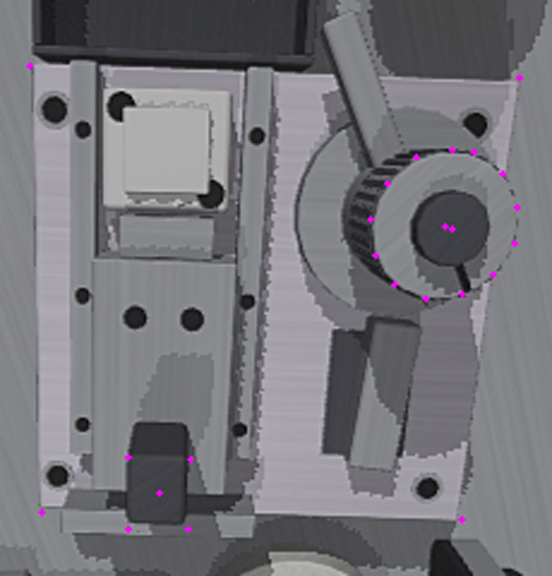

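The overlay nearly matches. I read the corners at (36,66), (520,78), (461,520), (41,509), the handle top's centre at (157,490) and the collar top's centre at (446,225). I'll refit with these.

Run:
```python
from fit import *
s=snapshot("wrist")
pts=[((57,60,45),(36,66)),((57,-150,45),(520,78)),((-150,-150,45),(461,520)),((-150,60,45),(41,509)),((-105,0,125),(157,490)),((0,-100,125),(446,225))]
pts=[(m,np.array(p)/2.4+[200,40]) for m,p in pts]
x,r=fit(s,pts);print(x,np.degrees(x[2]));print(r.round(1).tolist())
c,sn=np.cos(x[2]),np.sin(x[2])
W=lambda a,b:(x[0]+c*a-sn*b,x[1]+sn*a+c*b)
print("handle",W(-105,0),"collar",W(0,-100),"end",W(-30,0))
print(at_z(s,np.array([157,490])/2.4+[200,40],125),at_z(s,np.array([446,225])/2.4+[200,40],125))
for uv in [(325,22),(357,13),(341,17)]:
  p=at_z(s,np.array(uv)/2.4+[200,40],78)[:2]-W(0,-100);print(np.hypot(*p),np.degrees(np.arctan2(p[1],p[0])))
a=sense();print(a["tool_pos"],a["tcp_rot"])
```

```text
[503.24555507  84.26486105   1.25858957] 72.11187029681028
[[-2.2, -1.3], [0.5, 0.0], [-0.1, 0.1], [0.0, 0.0], [0.6, 0.8], [0.0, 0.2]]
handle (np.float64(470.9938113569623), np.float64(-15.659235279417686)) collar (np.float64(598.4113610972464), np.float64(53.54891466104979)) end (np.float64(494.0307711501243), np.float64(55.715119242975284))
[470.72977037 -14.72126017 125.        ] [598.41114853  53.70961444 125.        ]
82.56540955321152 101.77823217313654
80.59832470263832 93.09200237461071
81.51100570502999 97.43785539385075
[496.79291267  33.57162596 279.20604641] [ 1.79992253e+02 -2.42168158e-04  7.37726311e+01]
```

>>> {"name": "send_rows", "arguments": {"steps": [[[-0.9,-1.56,-3.9],[0,0,-0.03]],[[-0.9,-1.56,-3.9],[0,0,-0.03]],[[-0.9,-1.56,-3.9],[0,0,-0.03]],[[-0.9,-1.56,-3.9],[0,0,-0.03]],[[-0.9,-1.56,-3.9],[0,0,-0.03]]], "fingers": 0.4, "squeeze": 40}}

```text
time: 3.42
tool_pos: [472.4, -13.3, 165.4]
tcp_rot: [179.7, -0.1, 72.0]
ft_force: [0.4, -0.7, 0.8]
finger_gap: 51.1
grip_force: 0.0
```

Run:
```python
from h import *
s=snapshot("wrist");save(s,"w2",1.4)
a=sense();print(a["tool_pos"],a["tcp_rot"],a["time"],a["finger_gap"])
```

```text
[472.2167635  -13.37257219 165.15832705] [ 1.79718173e+02 -6.03986327e-02  7.20496091e+01] 3.475 51.286135497216854
```

View pics/w2.png

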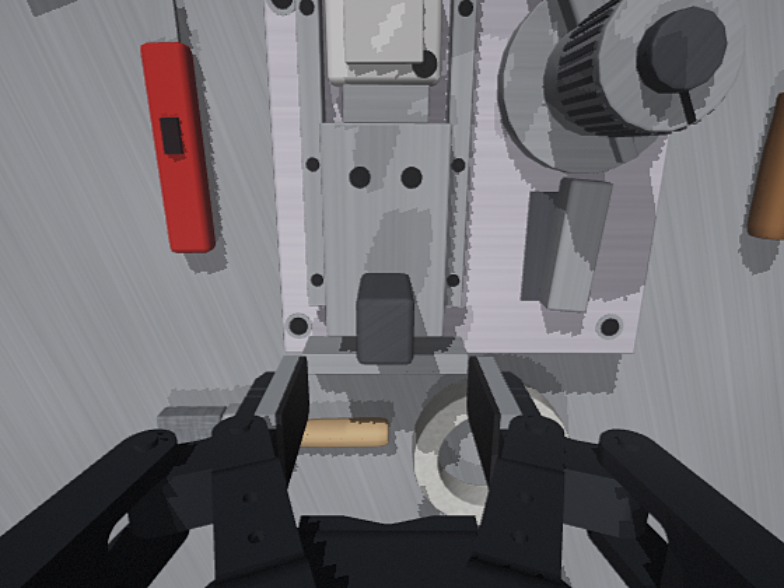

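The handle (385,340) is centred between the fingers, which are at about 290 and 488. I'll descend and grip.

>>> {"name": "send_rows", "arguments": {"steps": [[[0,0,-1.3],[0,0,0]],[[0,0,-2.5],[0,0,0]],[[0,0,-2.5],[0,0,0]],[[0,0,-2.5],[0,0,0]],[[0,0,-2.5],[0,0,0]]]}}

```text
time: 4.1
tool_pos: [471.7, -13.7, 89.5]
tcp_rot: [179.8, -0.0, 72.0]
ft_force: [0.1, -0.9, -0.1]
finger_gap: 51.5
grip_force: 0.0
```

>>> {"name": "send_rows", "arguments": {"steps": [[[0,0,0],[0,0,0]],[[0,0,0],[0,0,0]],[[0,0,0],[0,0,0]],[[0,0,0],[0,0,0]],[[0,0,0],[0,0,0]]], "fingers": 1, "squeeze": 60}}

```text
time: 4.72
tool_pos: [471.2, -13.9, 88.4]
tcp_rot: [179.8, -0.0, 72.0]
ft_force: [3.5, -1.0, 6.8]
finger_gap: 23.4
grip_force: 60.8
```

>>> {"name": "send_rows", "arguments": {"steps": [[[0.1,0.32,0],[0,0,0]],[[0.2,0.63,0],[0,0,0]],[[0.31,0.95,0],[0,0,0]],[[0.41,1.27,0],[0,0,0]],[[0.51,1.59,0],[0,0,0]],[[0.61,1.9,0],[0,0,0]],[[0.72,2.22,0],[0,0,0]],[[0.72,2.22,0],[0,0,0]],[[0.72,2.22,0],[0,0,0]]]}}

```text
time: 5.85
tool_pos: [492.7, 51.2, 88.4]
tcp_rot: [179.8, 0.1, 72.0]
ft_force: [1.1, -10.9, 8.2]
finger_gap: 23.8
grip_force: 61.0
```

>>> {"name": "send_rows", "arguments": {"steps": [[[0.03,0.09,0],[0,0,0]],[[0.06,0.18,0],[0,0,0]],[[0.06,0.18,0],[0,0,0]],[[0.06,0.18,0],[0,0,0]]]}}

```text
time: 6.35
tool_pos: [494.2, 55.8, 88.4]
tcp_rot: [179.8, 0.2, 72.0]
ft_force: [-1.6, -14.2, 9.6]
finger_gap: 23.4
grip_force: 61.3
```

>>> {"name": "send_rows", "arguments": {"steps": [[[0.02,0.06,0],[0,0,0]],[[0.04,0.13,0],[0,0,0]],[[0.04,0.13,0],[0,0,0]],[[0.04,0.13,0],[0,0,0]]]}}

```text
time: 6.85
tool_pos: [494.7, 57.3, 88.5]
tcp_rot: [179.9, 0.4, 71.9]
ft_force: [-7.4, -27.0, 13.8]
finger_gap: 23.0
grip_force: 62.0
```

Run:
```python
from h import *
a=sense();print(a["tool_pos"],a["ft_force"],a["time"])
s=snapshot("top");save(s,"t3");
for r in finder.pinpoint("moulding_center","top"):print(r["confidence"],at_z(s,np.array(r["at"])*[560,420],16))
I=cv2.resize(s["img"][100:300,150:400],None,fx=3,fy=3);cv2.imwrite("pics/t3.png",I[:,:,::-1])
```

```text
[494.71715611  57.31563102  88.51234705] [ -7.36993697 -27.0433413   13.7788959 ] 6.85
0.87 [437.18853659 334.7395356   16.        ]
0.78 [280.30516056 230.78107915  16.        ]
0.61 [383.17122426 229.77481426  16.        ]
```

View pics/t3.png

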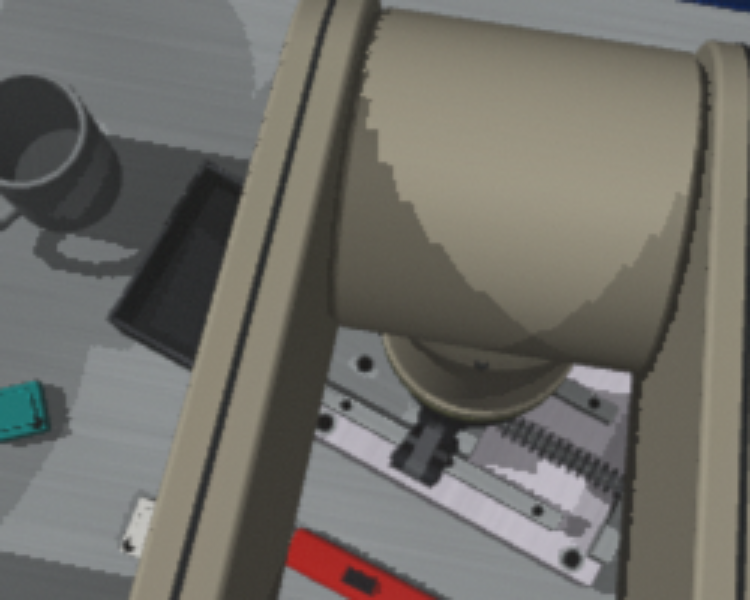

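Travel is about 75 mm and the force has jumped to 28 N, so the slide is at its end stop. The arm hides the rest of the view. I'll let go.

>>> {"name": "send_rows", "arguments": {"steps": [[[0,0,0],[0,0,0]],[[0,0,0],[0,0,0]],[[0,0,0],[0,0,0]],[[0,0,0],[0,0,0]],[[0,0,0],[0,0,0]]], "fingers": 0.38}}

```text
time: 7.58
tool_pos: [494.4, 62.5, 87.0]
tcp_rot: [-180.0, 0.0, 72.0]
ft_force: [-0.5, -1.6, 0.2]
finger_gap: 52.8
grip_force: 0.0
```

>>> {"name": "send_rows", "arguments": {"steps": [[[0,0,2],[0,0,0]],[[0,0,4],[0,0,0]],[[0,-1.5,6],[0,0,0]],[[0,-1.5,6],[0,0,0]],[[0,-1.5,6],[0,0,0]]]}}

```text
time: 8.2
tool_pos: [494.8, 17.0, 267.4]
tcp_rot: [179.9, -0.0, 71.9]
ft_force: [-0.2, -0.3, -0.8]
finger_gap: 53.0
grip_force: 0.0
```

Run:
```python
from h import *
a=sense();print(a["tool_pos"],a["tcp_rot"],a["ft_force"],a["time"])
s=snapshot("wrist");save(s,"w4",1.4)
for l,z in dict(slide_handle=105,collar_grip=105,tab_tip=71,lock_mark=62,moulding_center=16).items():
  for r in finder.pinpoint(l,"wrist")[:2]:print(l,r["confidence"],at_z(s,np.array(r["at"])*[560,420],z))
```

```text
[494.8058884   16.98322394 267.4157743 ] [ 1.79939945e+02 -2.78898904e-02  7.19430752e+01] [-0.19595052 -0.33823021 -0.84581211] 8.2
slide_handle 0.61 [471.85921678 -14.9203707  105.        ]
collar_grip 0.66 [597.00270622  51.3582483  105.        ]
tab_tip 0.63 [584.65224017 137.97122115  71.        ]
tab_tip 0.6 [382.2502676  -75.91326855  71.        ]
moulding_center 0.97 [274.37134597 232.0343555   16.        ]
moulding_center 0.85 [525.82486757 173.52784291  16.        ]
```

View pics/w4.png

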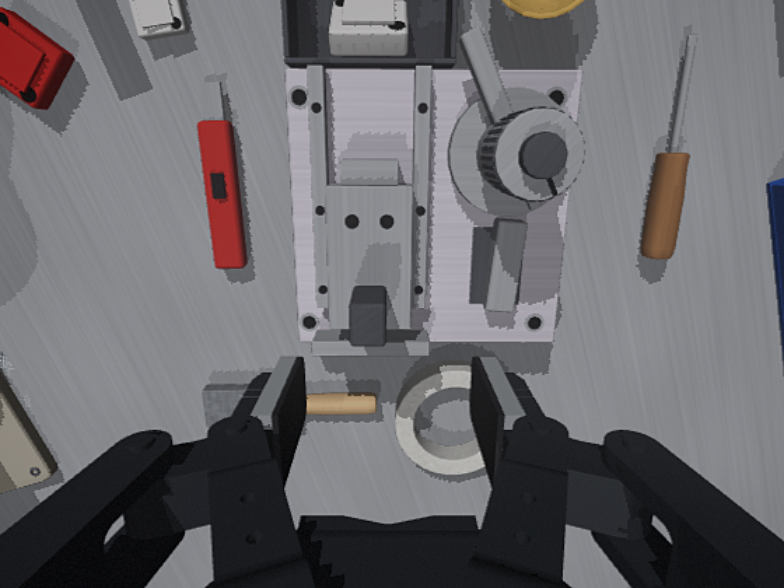

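The slide is home (handle at 368,315), the white moulding is in the tray (368,25), and the tab hasn't moved. Next I'll go above the collar.

>>> {"name": "send_rows", "arguments": {"steps": [[[3.42,1.25,-3.4],[0,0,0]],[[3.42,1.25,-3.4],[0,0,0]],[[3.42,1.25,-3.4],[0,0,0]],[[3.42,1.25,-3.4],[0,0,0]],[[3.42,1.25,-3.4],[0,0,0]],[[3.42,1.25,-3.4],[0,0,0]]], "fingers": 0}}

```text
time: 9.25
tool_pos: [597.4, 54.5, 166.8]
tcp_rot: [179.9, -0.0, 72.0]
ft_force: [0.4, 0.1, 0.6]
finger_gap: 85.3
grip_force: 0.0
```

Run:
```python
from h import *
s=snapshot("wrist");save(s,"w5",1.4)
a=sense();print(a["tool_pos"],a["tcp_rot"],a["joint_pos"].round(1),a["time"],a["finger_gap"])
```

```text
[597.40641937  54.55031655 166.83039154] [ 1.79866099e+02 -4.26576053e-02  7.19914342e+01] [ 0.3  9.5 89.9 -0.  80.5 18.3] 9.3 84.90835387412545
```

View pics/w5.png

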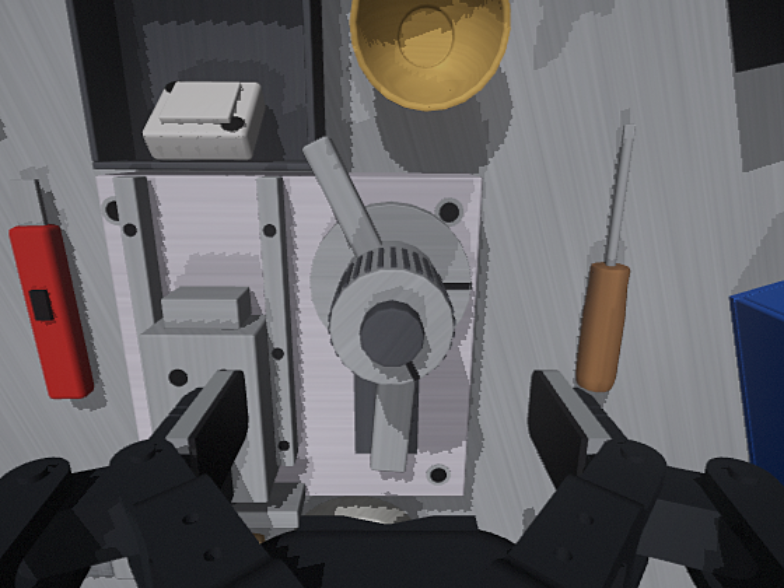

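The wrist view shows the collar's top at (391,333), between the fingers. The tab end is at about (317,141), the locked groove at (457,286), and the moulding is in the tray at (200,120). I'll work out the turn from this.

Run:
```python
from h import *
s=snapshot("wrist")
C=at_z(s,np.array([391.5,320.])/1.4,125); 
print("collar top ctr",C, "spindle",at_z(s,np.array([392,334])/1.4,135))
ax=np.array([598.2,53.3])
for n,uv,z in [("tabtipL",(303,147),78),("tabtipR",(330,136),78),("edgeR",(382,240),78),("edgeL",(360,255),78),("mark_in",(444,286),62),("mark_out",(470,286),62),("mark_out60",(470,286),60)]:
  p=at_z(s,np.array(uv)/1.4,z)[:2]; d=p-ax;print(n,p.round(1),np.hypot(*d).round(1),np.degrees(np.arctan2(d[1],d[0])).round(1))
I=s["img"].astype(int)
# white mould-top edges: right edge and top edge line fits at z=45
for n,uvs in [("right",[(480,185),(464,494)]),("top",[(97,176),(480,178)])]:
  p,q=[at_z(s,np.array(u)/1.4,45) for u in uvs];d=q-p;print(n,np.degrees(np.arctan2(d[1],d[0])))
I=cv2.resize(s["img"][90:290,210:350],None,fx=4,fy=4,interpolation=cv2.INTER_CUBIC)
cv2.imwrite("pics/c6.png",I[100:700,:,::-1])
```

```text
collar top ctr [599.27497959  57.45312652 125.        ] spindle [598.70621741  55.40639941 135.        ]
tabtipL [581.7 134.5] 82.9 101.5
tabtipR [595.2 135.2] 82.0 92.1
edgeR [602.8  81.8] 28.9 80.9
edgeL [590.1  78.1] 26.0 108.1
mark_in [625.6  44.8] 28.7 -17.2
mark_out [638.9  40.5] 42.7 -17.5
mark_out60 [639.1  39.8] 43.0 -18.3
right -107.89839089039143
top -18.333229303617106
```

View pics/c6.png

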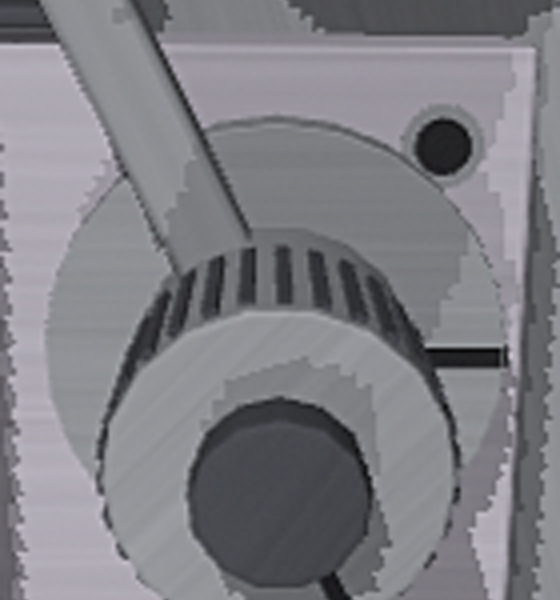

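The yaw of 72° is confirmed. The tab points at about 97° and has to reach about 162°, a turn of about 65°. I'll descend, grip, and turn most of the way.

>>> {"name": "send_rows", "arguments": {"steps": [[[0,0,-1.3],[0,0,0]],[[0,0,-2.7],[0,0,0]],[[0,0,-2.7],[0,0,0]],[[0,0,-2.7],[0,0,0]],[[0,0,-2.7],[0,0,0]]]}}

```text
time: 9.98
tool_pos: [598.9, 54.7, 87.0]
tcp_rot: [179.8, -0.1, 72.0]
ft_force: [0.8, -0.7, -0.2]
finger_gap: 85.2
grip_force: 0.0
```

>>> {"name": "send_rows", "arguments": {"steps": [[[0,0,0],[0,0,0]],[[0,0,0],[0,0,0]],[[0,0,0],[0,0,0]],[[0,0,0],[0,0,0]],[[0,0,0],[0,0,0]]], "fingers": 1, "squeeze": 50}}

```text
time: 10.6
tool_pos: [599.1, 54.4, 85.9]
tcp_rot: [179.7, -0.1, 72.0]
ft_force: [5.1, -2.0, 3.2]
finger_gap: 51.0
grip_force: 56.2
```

>>> {"name": "send_rows", "arguments": {"steps": [[[0,0,0],[0,0,0.12]],[[0,0,0],[0,0,0.24]],[[0,0,0],[0,0,0.36]],[[0,0,0],[0,0,0.48]],[[0,0,0],[0,0,0.6]],[[0,0,0],[0,0,0.72]],[[0,0,0],[0,0,0.84]],[[0,0,0],[0,0,0.95]],[[0,0,0],[0,0,0.95]],[[0,0,0],[0,0,0.95]]]}}

```text
time: 11.85
tool_pos: [599.3, 54.4, 85.9]
tcp_rot: [179.8, 0.2, 126.4]
ft_force: [6.6, -2.6, 1.7]
finger_gap: 50.9
grip_force: 56.1
```

Run:
```python
from h import *
a=sense();print(a["tool_pos"],a["tcp_rot"],a["ft_force"],a["wrist_torque"],a["time"],a["finger_gap"])
ax=np.array([598.2,53.3])
for c in("wrist","side"):
  s=snapshot(c);save(s,"c7"+c,1.4)
  for r in finder.pinpoint("tab_tip",c):
    p=at_z(s,np.array(r["at"])*[560,420],71)[:2]-ax;print(c,r["confidence"],r["at"],np.hypot(*p),np.degrees(np.arctan2(p[1],p[0])))
```

```text
[599.27662506  54.40475696  85.89240457] [179.79455184   0.18654622 126.43796085] [ 6.63531267 -2.62255619  1.71298029] [-0.17353706 -0.71770319  0.10353394] 11.85 50.885491826283946
wrist 0.68 [0.3434, 0.2262] 85.19368739009298 151.98248775250968
side 0.7 [0.5004, 0.4921] 85.14067561790907 149.6696559225766
```

View pics/c7wrist.png

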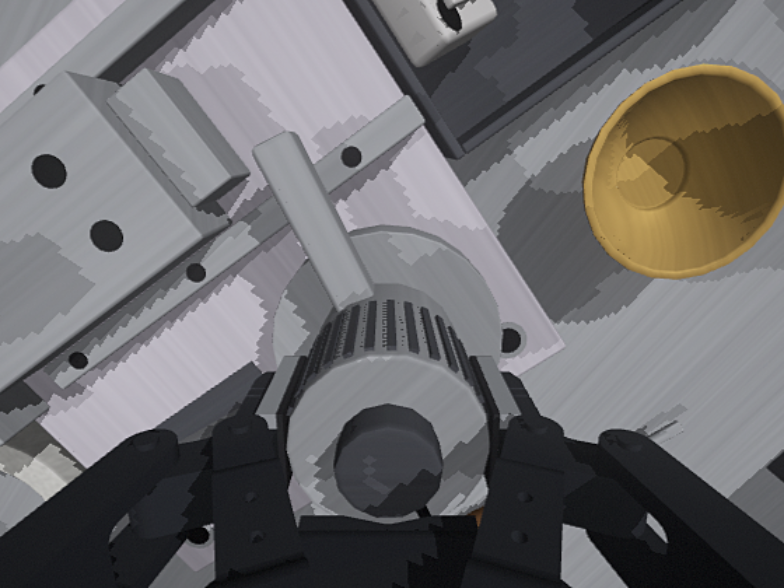

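The tab end is at about (274,139), its top corners at (255,147) and (292,132), and the grip has not slipped. I'll measure the remaining turn.

Run:
```python
from h import *
s=snapshot("wrist")
for ax in ([598.2,53.3],[599,54.3]):
 for uv in[(255,147),(292,132),(273.5,139.5)]:
  p=at_z(s,np.array(uv)/1.4,78)[:2]-ax;print(np.hypot(*p).round(1),np.degrees(np.arctan2(p[1],p[0])).round(2))
# axis-free: tab edges
for u,v in[((255,147),(334,308)),((294,133),(373,296)),((255,147),(292,132))]:
  d=at_z(s,np.array(u)/1.4,78)-at_z(s,np.array(v)/1.4,78);print("edge",np.degrees(np.arctan2(d[1],d[0])).round(2))
# rail edge & mould front edge
for u,v,z in[((413,97),(229,222),None),((440,160),(565,347),45)]:
  z=z or 60
  d=at_z(s,np.array(u)/1.4,z)-at_z(s,np.array(v)/1.4,z);print("ref",np.degrees(np.arctan2(d[1],d[0])).round(2))
```

```text
82.8 155.05
82.0 146.63
82.2 150.84
83.2 155.91
82.2 147.52
82.4 151.72
edge 149.75
edge 150.78
edge -122.92
ref 69.0
ref 162.31
```

The tab stands at about 151°, so about 11° (0.19 rad) remain.

>>> {"name": "send_rows", "arguments": {"steps": [[[0,0,0],[0,0,0.1]],[[0,0,0],[0,0,0.19]],[[0,0,0],[0,0,0.19]],[[0,0,0],[0,0,0.19]],[[0,0,0],[0,0,0.19]]]}}

```text
time: 12.72
tool_pos: [599.3, 54.4, 85.9]
tcp_rot: [179.8, 0.2, 137.3]
ft_force: [6.2, -1.6, 2.2]
finger_gap: 51.0
grip_force: 56.0
```

>>> {"name": "send_rows", "arguments": {"steps": [[[0,0,0],[0,0,0]],[[0,0,0],[0,0,0]],[[0,0,0],[0,0,0]],[[0,0,0],[0,0,0]],[[0,0,0],[0,0,0]]], "fingers": 0}}

```text
time: 13.35
tool_pos: [597.0, 54.8, 84.1]
tcp_rot: [-180.0, -0.0, 137.3]
ft_force: [0.6, 0.0, 0.1]
finger_gap: 85.0
grip_force: 0.0
```

>>> {"name": "send_rows", "arguments": {"steps": [[[0,0,2],[0,0,0]],[[0,0,4],[0,0,0]],[[0,0,5.5],[0,0,0]],[[-1.5,-2.5,6.5],[0,0,-0.15]],[[-1.5,-2.5,6.5],[0,0,-0.3]],[[-1.5,-2.5,6.5],[0,0,-0.45]],[[-1.5,-2.5,6.5],[0,0,-0.6]],[[-1.5,-2.5,6.5],[0,0,-0.75]],[[-1.5,-2.5,6.5],[0,0,-0.75]],[[-1.5,-2.5,6.5],[0,0,-0.75]]]}}

```text
time: 14.6
tool_pos: [552.1, -20.2, 279.1]
tcp_rot: [-180.0, 0.0, 94.5]
ft_force: [-0.0, 0.7, -0.9]
finger_gap: 85.3
grip_force: 0.0
```

Run:
```python
from h import *
a=sense();print(a["tool_pos"],a["tcp_rot"],a["ft_force"],a["time"])
s=snapshot("wrist");np.save("s.npy",s,allow_pickle=True)
for l,z in dict(tab_tip=71,collar_grip=105,slide_handle=105,moulding_center=16,lock_mark=62).items():
 for r in finder.pinpoint(l,"wrist")[:2]:
  p=at_z(s,np.array(r["at"])*[560,420],z)[:2];d=p-[598.2,53.3];print(l,round(r["confidence"],2),p.round(1),np.hypot(*d),np.degrees(np.arctan2(d[1],d[0])))
I=cv2.resize(s["img"][:,:],None,fx=1.4,fy=1.4,interpolation=cv2.INTER_CUBIC)
cv2.imwrite("pics/w8.png",I[:,:,::-1])
```

```text
[552.07794062 -20.21540283 279.14420737] [-1.79997924e+02  2.40098223e-05  9.45466568e+01] [-0.00899164  0.73053357 -0.86865112] 14.6
tab_tip 0.64 [517.7  79.9] 84.79263556764667 161.68914854378366
tab_tip 0.49 [510.9  78.6] 90.87680113777748 163.85225817636075
collar_grip 0.74 [520.6  80.2] 82.10141480710698 160.8911968561638
collar_grip 0.65 [598.7  51.4] 1.9114147150373373 -76.01245126328864
slide_handle 0.63 [469.3 -15. ] 145.82795495696004 -152.08920475169802
```

View pics/w8.png

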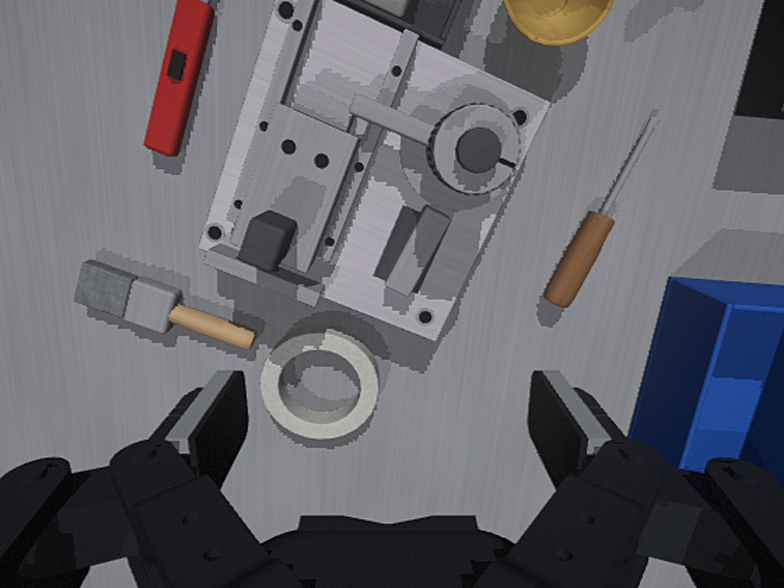

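I miscounted and have now viewed 11 pictures, one over the limit of 10, so I won't view any more. This one shows the tab across the front of the slide, its end at about (353,106), and the slide home. I'll check the angle numerically.

Run:
```python
from h import *
s=np.load("s.npy",allow_pickle=True).item()
for uv in[(356,95),(350,115),(353,105)]:
  p=at_z(s,np.array(uv)/1.4,78)[:2]-[598.2,53.3];print(np.hypot(*p).round(1),np.degrees(np.arctan2(p[1],p[0])).round(1))
for u,v in[((356,95),(436,125)),((350,115),(427,144))]:
  d=at_z(s,np.array(u)/1.4,78)-at_z(s,np.array(v)/1.4,78);print("edge",np.degrees(np.arctan2(d[1],d[0])).round(1))
for u,v in[((550,102),(438,339)),]:
  d=at_z(s,np.array(u)/1.4,45)-at_z(s,np.array(v)/1.4,45);print("mould +x",np.degrees(np.arctan2(d[1],d[0])).round(1))
for c in("top","side"):
 t=snapshot(c)
 for l,z in dict(tab_tip=71,lock_mark=62,moulding_center=16).items():
  for r in finder.pinpoint(l,c)[:3]:
   p=at_z(t,np.array(r["at"])*[560,420],z)[:2];d=p-[598.2,53.3];print(c,l,round(r["confidence"],2),p.round(1),np.hypot(*d).round(1),np.degrees(np.arctan2(d[1],d[0])).round(1))
```

```text
81.9 159.2
81.5 168.5
81.4 163.8
edge 165.2
edge 164.9
mould +x 72.3
top tab_tip 0.75 [512.4  88.8] 92.9 157.5
top lock_mark 0.67 [642.   44.2] 44.7 -11.7
top moulding_center 0.81 [531.3 166.4] 131.4 120.6
top moulding_center 0.55 [386.3 234. ] 278.4 139.5
top moulding_center 0.54 [439.2 337.4] 325.5 119.2
side tab_tip 0.8 [518.1  73.1] 82.5 166.1
side tab_tip 0.64 [624.9  84.5] 41.0 49.5
side lock_mark 0.79 [640.8  36.5] 45.8 -21.5
side moulding_center 0.9 [272.1 221.7] 367.0 152.7
side moulding_center 0.55 [440.8 328.8] 317.3 119.7
side moulding_center 0.43 [542.5 178. ] 136.6 114.1
```

The readings range from 161.7° to 165°, so I'll take a closer view and measure the edges with a line detector.

>>> {"name": "send_rows", "arguments": {"steps": [[[1.5,2.5,-3],[0,0,-0.15]],[[1.5,2.5,-3],[0,0,-0.3]],[[1.5,2.5,-3],[0,0,-0.39]],[[1.5,2.5,-3],[0,0,-0.39]],[[1.5,2.5,-3],[0,0,-0.39]],[[1.5,2.5,-3],[0,0,-0.39]],[[1.5,2.5,-3],[0,0,-0.39]],[[1.5,2.5,-3],[0,0,-0.39]]]}}

```text
time: 16.3
tool_pos: [597.2, 54.5, 189.5]
tcp_rot: [180.0, -0.0, 72.0]
ft_force: [-0.2, 0.4, 0.3]
finger_gap: 85.5
grip_force: 0.0
```

Run:
```python
from h import *
s=snapshot("wrist");np.save("s2.npy",s,allow_pickle=True)
g=cv2.cvtColor(s["img"],cv2.COLOR_RGB2GRAY)
L=cv2.createLineSegmentDetector().detect(g)[0][:,0]
c,sn=np.cos(np.radians(72.1)),np.sin(np.radians(72.1))
O=np.array([503.25,84.26])
for l in L:
  if np.hypot(l[2]-l[0],l[3]-l[1])<16: continue
  for z in(78,45,62):
    q=[at_z(s,l[i:i+2],z)[:2]-O for i in(0,2)]
    m=[(c*a[0]+sn*a[1],-sn*a[0]+c*a[1]) for a in q]
    mid=np.mean(m,0);d=q[1]-q[0];ang=np.degrees(np.arctan2(d[1],d[0]))%180
    if z==78 and -25<mid[0]<25 and -80<mid[1]<-10 or z==45 and (abs(mid[0]-57)<4 or abs(mid[1]+150)<4) or z==62 and abs(mid[0])<8 and -148<mid[1]<-120:
      print(z,np.round(m,1).tolist(),ang.round(2))
a=sense();print(a["tool_pos"],a["time"])
```

```text
45 [[57.6, -147.0], [58.1, 58.0]] 161.96
78 [[-5.7, -68.3], [10.1, -74.8]] 49.71
45 [[61.2, 38.2], [60.8, 58.6]] 163.15
62 [[10.4, -123.6], [-11.1, -133.7]] 97.26
78 [[8.8, -78.5], [-5.5, -70.0]] 41.15
45 [[-104.7, -147.4], [-18.5, -148.4]] 71.4
62 [[13.2, -141.4], [-0.4, -143.7]] 81.33
62 [[-9.2, -130.8], [3.7, -122.6]] 104.72
45 [[-16.3, -148.7], [55.4, -148.3]] 72.44
78 [[-6.9, -18.2], [-5.7, -67.7]] 163.5
45 [[-148.0, -147.1], [-108.6, -147.6]] 71.44
78 [[-5.9, -69.7], [-22.4, -68.5]] 67.67
45 [[73.1, -150.7], [59.4, -153.1]] 82.09
45 [[38.1, -150.6], [23.4, -152.6]] 79.93
78 [[37.7, -48.0], [11.0, -47.8]] 71.66
78 [[-7.8, -48.1], [-26.8, -48.6]] 73.52
78 [[6.9, -72.0], [5.9, -18.3]] 163.11
78 [[8.6, -22.4], [9.1, -42.5]] 163.32
45 [[127.8, -156.4], [109.8, -150.7]] 54.55
78 [[-21.2, -67.5], [-8.1, -60.6]] 99.91
45 [[-55.5, -150.7], [-75.7, -150.3]] 70.83
45 [[55.5, -98.0], [55.4, -143.0]] 161.98
[597.13277818  54.62371134 189.3668535 ] 16.35
```

The tab edges read 163.1° and 163.5° against 162.0° for the mould. That is within about 1.3° of the mark, inside the 4 mm groove. The slide is home, the moulding is in the tray and the gripper is clear, so I'll hand in.

```bash
python3 -c "
from h import *
print(order.hand_in())"
```

```text
the job is handed in; nothing more can be done
None
```

Job handed in: the white moulding is in the tray, the slide snapped back home, and the lock collar stands at the locked mark, measured about 1° past its centre but within the groove; I viewed 11 pictures, one over the limit of 10.

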